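# Close up the croissant case

## Robot

A 6-joint arm with a two-finger parallel gripper is mounted at the origin on the work surface. World frame = base frame: x ahead of the robot, y to its left, z up, the work surface at z = 0. Lengths are in m, angles in rad, forces in N, time in s.
With the tool pointing down it reaches from about 0.3 to 0.775 m from the base axis. Payload 14.6 kg.
Tool frame: the origin (TCP) lies midway between the tips of the shut fingers; the grasp point (between the pads) lies 19 mm behind it (ctrl.tcp_to_grasp is the z of the grasp point in the tool frame, in m); z points along the fingers, y is the line along which they close (so a half turn about z gives the same grasp; the last joint's range is limited). The gripper opens to 94 mm and grips with 3 to 60 N. Pads are 16 mm wide; open, the fingers measure 119 mm over their backs; the gripper's body (75 mm by 177 mm) begins 78 mm behind the grasp point.
Start: joints at [1.226, 0.3, 1.521, -0, 1.321, -0.067], TCP at [0.151, 0.529, 0.205] pointing down, gripper open.
Joint ranges: [-3.03, 3.03], [-0.79, 2.21], [0.23, 2.52], [-1.04, 4.18], [0, 3.07], [-2.55, 2.55]. Speed limits (rad/s): [2.22, 2.22, 2.57, 3.14, 3.14, 3.14].

## Interface

Orientations are given as [roll, pitch, yaw] about the fixed x, y, z axes, in that order (R = Rz(yaw) Ry(pitch) Rx(roll)).
In Python, from station import monitor, camera, ctrl gives the robot as it stands.
- The arm moves only by the tool apply_moves, never from a script. Its argument "plan" is one flat list of numbers, 4 for each row, row after row: the shift along the tool's x, y, z in mm, then the turn about the tool's z in rad. In form: [dx, dy, dz, spin, dx, dy, dz, spin, ...]. A call has 1 to 20 rows; each row shifts and turns the commanded pose from where the row before left it, along the tool's axes as they then stand; what a row does not reach is not made up. A row lasts 1/10 s, in which the tool goes at most 50 mm and 8.59 degrees, less where a joint would pass 70% of its speed; a pose out of reach is approached as far as the arm can. A call is refused whole if a number of a shift passes 50 or a number of a turn 0.15, either way. A call with a gripper value outside its range is refused whole. "hand" is the gripper command: -1 is shut, 1 is fully open, values between are in proportion, set as the call begins (left out, the last holds). The fingers move at their own pace and stop on an object; "squeeze" is the grip in N (left out, the last holds). Time passes only in rows, so rows that do not move let the fingers close. It gives the time, the measured TCP pose, the force, the opening and the grip force at its end, in the units of the state.
- monitor.get_obs(): the state, without advancing time (a new reading comes with each control period).
- camera(name): name is "scene" or "top"; returns a dict with "image" (420x560x3 uint8, red, green, blue), "range_z" (420x560 float32, m along the optical axis (not along the pixel's ray), 0 where there is no reading), "mtx" (3x3 intrinsics, pixels), "rvec" (rotation vector, rad) and "tvec" (3), from world to camera coordinates, as OpenCV has them. Camera axes: x right, y down, z forward; pixel columns grow to the right and rows downward; lengths in m; the calibration is good to about 2 mm. A picture is of the moment at which its call begins.
- ctrl.hand_in(): hands the job in; it is judged then, once.
The state is a dict: "time_s": time; "qpos": joint angles; "joint_vel": joint speeds; "tau": joint torques, N m; "ee_pos": TCP position; "eef_rot": TCP orientation; "force": force on the tool from outside, world axes, zero at the start; "moment": the same for the moment, N m; "grip_width": finger opening in m; "grip_force": force on a finger pad.
Only numpy, scipy, OpenCV 4.12 (cv2) and the standard library are available. Lean on these libraries where they do the work, as an engineer would, in place of code of your own. Each camera call takes 0.05 s, during which the arm holds its last target. There are 200 camera calls.

## Task

Close up the pastry case that holds the croissants: with your fingertips, gently push its tray fully home by the outside of its front panel, then push its clear cover fully shut by the back of the copper ledge. Do not grip the tray or pick anything up; leave the croissants in their tray, and leave the case with the round rolls open as it is and the other things on the counter where they are.

Things in the scene. Friction and masses are not known exactly. Their poses are not given: they have to be found in the camera images.
- croissant_case: the croissant case: low, 200 mm wide, clear sides, black edges, cream closed housing at its rear. Fixed. Origin under the centre of its open-topped bay, on the counter; its front faces its own -x (towards the robot), y to its left, z up. Bay from x -85 to +85 mm, housing from x +85 to +195 mm; 87 mm high without the cover. To be closed.
- croissant_tray (a joint): how far the croissant case's tray is out of its case, m: 0 = fully home against its stop, at most 0.10. It slides level along the case's x (out = -x), friction about 1.5 N plus light damping, stays where it is left
- croissant_cover (a joint): how far the croissant case's sliding cover is open, m: 0 = fully shut against its stop (covering the bay), at most 0.10. It slides level along the case's x (open = +x, backwards over the housing), friction about 1.5 N plus light damping, stays where it is left
- croissant_tray_push (a point): point on the outer face of the croissant tray's flat cream front panel, mid width, 60 mm above the counter; axes as the case. The panel is 200 mm wide, 15 mm thick and reaches from 10 to 85 mm above the counter; the outer face is 100 mm in front of the case's origin when home. The tray behind is 164 x 176 mm, inner floor 13 mm above the counter
- croissant_cover_push (a point): point on the upright rear face (looking to the case's +x) of the copper push ledge on the croissant cover, mid width, 107 mm above the counter, axes as the case; 55 mm in front of the case's origin when shut. Pushed to the case's -x to shut. Ledge 100 mm wide, from 95 to 120 mm above the counter, its front side slopes. Cover: clear pane, black frame, 172 x 196 mm, top at 95 mm
- roll_case: the roll case: low, 200 mm wide, clear sides, black edges, cream closed housing at its rear. Fixed. Origin under the centre of its open-topped bay, on the counter; its front faces its own -x (towards the robot), y to its left, z up. Bay from x -85 to +85 mm, housing from x +85 to +195 mm; 87 mm high without the cover. Stays open as it is.
- roll_tray (a joint): how far the roll case's tray is out of its case, m: 0 = fully home against its stop, at most 0.10. It slides level along the case's x (out = -x), friction about 1.5 N plus light damping, stays where it is left
- roll_cover (a joint): how far the roll case's sliding cover is open, m: 0 = fully shut against its stop (covering the bay), at most 0.10. It slides level along the case's x (open = +x, backwards over the housing), friction about 1.5 N plus light damping, stays where it is left
- roll_tray_push (a point): point on the outer face of the roll tray's flat cream front panel, mid width, 60 mm above the counter; axes as the case. The panel is 200 mm wide, 15 mm thick and reaches from 10 to 85 mm above the counter; the outer face is 100 mm in front of the case's origin when home. The tray behind is 164 x 176 mm, inner floor 13 mm above the counter
- roll_cover_push (a point): point on the upright rear face (looking to the case's +x) of the copper push ledge on the roll cover, mid width, 107 mm above the counter, axes as the case; 55 mm in front of the case's origin when shut. Pushed to the case's -x to shut. Ledge 100 mm wide, from 95 to 120 mm above the counter, its front side slopes. Cover: clear pane, black frame, 172 x 196 mm, top at 95 mm
- croissant1: loose brown croissant, about 82 x 42 x 40 mm, about 45 g, lying in the croissant tray; origin at its underside centre, x along its length
- croissant2: loose brown croissant, about 82 x 42 x 40 mm, about 45 g, lying in the croissant tray; origin at its underside centre, x along its length
- roll1: loose round yellow bread roll, 66 mm across, 41 mm high, about 50 g, lying in the roll tray; origin at its underside centre
- roll2: loose round yellow bread roll, 66 mm across, 41 mm high, about 50 g, lying in the roll tray; origin at its underside centre
- jar: loose jar of nuts with dark wooden lid, 100 mm across, 138 mm high, origin under its centre; bystander
- jar2: loose pinkish jar with dark wooden lid, 88 mm across, 105 mm high, origin under its centre; bystander, in front of a fixed urn 205 mm high at the far right
- mug: loose white mug, 80 mm across, 90 mm high, origin under its centre; bystander, in front of a fixed toaster oven 230 mm high at the far left
- sugar: loose small blue bowl, 70 mm across, 50 mm high, origin under its centre; bystander
- spatula: loose spatula lying flat, 250 mm long, origin at its underside; bystander
Things that resemble listed ones, but are neither listed nor needed, are in the scene too. Leave any black or yellow look-alike of the croissant2 alone.

How it is judged:
On the way, in this order (a step that is already met when the one before it is completed fails the run):
1. the croissant tray is fully home (within 4 mm) (value of joint croissant_tray below 0.004 m), for 0.2 s.
2. then the croissant cover is fully shut (within 4 mm) (value of joint croissant_cover below 0.004 m), for 0.2 s.
At the end, for the whole second after the job is handed in: The croissant case's tray is home and its cover shut, each within 4 mm and at rest, both croissants lie still inside the case, the roll case's tray and cover are within 10 mm of where they began, and the rolls and other things on the counter within 20 mm (value of joint each of croissant_tray, croissant_cover below 0.004 m and velocity of joint croissant_tray between -0.01 and 0.01 m/s and velocity of joint croissant_cover between -0.01 and 0.01 m/s and x of croissant1 in the frame of croissant_case between -0.09 and 0.085 m and y of croissant1 in the frame of croissant_case between -0.09 and 0.09 m and z of croissant1 in the frame of croissant_case between 0.005 and 0.05 m and x of croissant2 in the frame of croissant_case between -0.09 and 0.085 m and y of croissant2 in the frame of croissant_case between -0.09 and 0.09 m and z of croissant2 in the frame of croissant_case between 0.005 and 0.05 m and linear speed of each of croissant1, croissant2 below 0.02 m/s and distance of each of roll_tray_push, roll_cover_push from where it was at the start of the episode below 0.01 m and distance of each of jar, jar2, mug, sugar, spatula, roll1, roll2 from where it was at the start of the episode below 0.02 m); the robot touches nothing.
It fails at once if the roll case's tray or cover is moved by more than 10 mm (distance of any of roll_tray_push, roll_cover_push from where it was at the start of the episode above 0.01 m).
It fails at once if a croissant or roll is lifted (more than about 40 mm above its tray's floor) (height (world z) of any of croissant1, croissant2, roll1, roll2 above 0.055 m).
It fails at once if a jar, the mug, the bowl, the spatula or a roll is shifted by more than 20 mm (distance of any of jar, jar2, mug, sugar, spatula, roll1, roll2 from where it was at the start of the episode above 0.02 m).
It fails at once if the tray's front panel is gripped over its top edge instead of pushed on its outer face (contact force between the fingers and croissant_case above 2 N and x of the grasp point in the frame of croissant_tray_push between 0.003 and 0.05 m and z of the grasp point in the frame of croissant_tray_push below 0.045 m).
It fails at once if the croissant case, with its tray and cover, is pushed or squeezed with more than 45 N (contact force between the arm and croissant_case above 45 N).
It also fails if it takes over 51 s, if anything falls off the work surface, if the arm or the gripper's body presses on something with over 40 N, if the wrist force passes 120 N, or if a joint passes its speed limit or range.

## Working session

There is one attempt and no reset: what is moved stays moved. The work goes in short steps, Python scripts to look and compute and a tool call to move; the robot and the scene stay as the last step left them, time stands still between calls to the robot, and variables do not carry over. Pictures are saved under pics/ and viewed, at most 10 in all, crops included, and the job is handed in when it is done.

Besides the shell and the picture viewer there is one more tool, called after ">>>" as a command line: name --argument value ..., lists and objects as JSON in quotes. apply_moves: Moves the arm, as the interface text tells. Its arguments: {"type":"object","properties":{"plan":{"type":"array","items":{"type":"number"}},"hand":{"type":"number"},"squeeze":{"type":"number"}},"required":["plan"]}

```bash
mkdir -p pics; python3 - <<'E'
from station import monitor,camera,ctrl
import cv2,numpy as np
for n in("scene","top"):
    c=camera(n); cv2.imwrite(f"pics/{n}0.png",c["image"][:,:,::-1]); np.savez(f"{n}0.npz",**c)
    R=cv2.Rodrigues(c["rvec"])[0]; print(n,-R.T@c["tvec"].ravel(), R[2])
o=monitor.get_obs();print(o["time_s"],o["ee_pos"],o["eef_rot"],o["grip_width"])
E
```

```text
scene [0.98598144 0.60383443 1.38064569] [-0.28593959 -0.42597881 -0.85835925]
top [ 0.29226237 -0.02533908  1.4150202 ] [ 0.18159448 -0.01009972 -0.98332164]
0.1 [0.15075258 0.52870537 0.20496336] [-3.14060730e+00 -7.37651875e-05  2.86378845e+00] 0.09401875455920009
```

View pics/scene0.png

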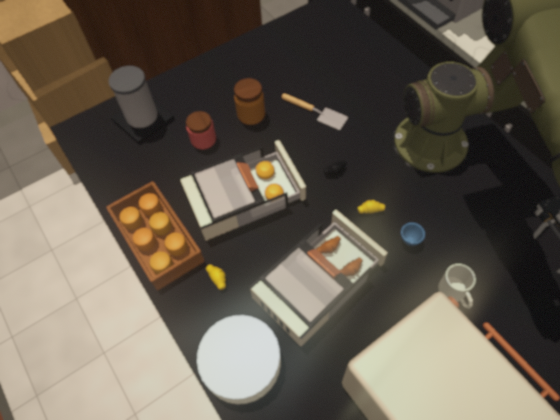

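View pics/top0.png

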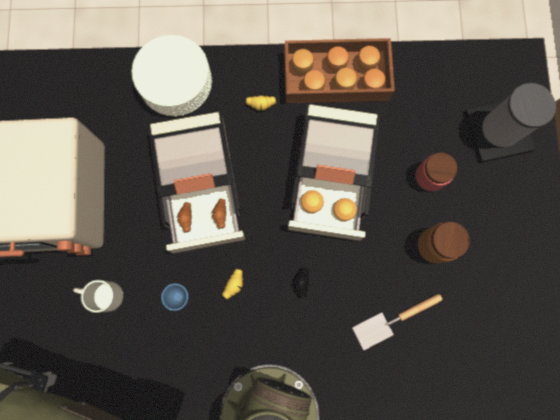

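The top view shows the croissant case's front panel around (205,243), its copper ledge around (195,184) and its housing rim around (187,124). The roll case is to the right, around (335,170), with the bowl at (174,297). The scene view shows the same panel around (357,243) and ledge around (322,262).

```bash
cat > h.py <<'E'
import cv2,numpy as np
def cloud(c):
    v,u=np.indices(c["range_z"].shape); z=c["range_z"]; K=c["mtx"]
    p=np.stack([(u-K[0,2])/K[0,0]*z,(v-K[1,2])/K[1,1]*z,z],-1)
    R=cv2.Rodrigues(c["rvec"])[0]
    return (p-c["tvec"].ravel())@R      # world points
def measure(c,n,roi):
    P=cloud(c); hsv=cv2.cvtColor(c["image"],cv2.COLOR_RGB2HSV)
    m=np.zeros(P.shape[:2],bool); m[roi[1]:roi[3],roi[0]:roi[2]]=1; m&=c["range_z"]>0
    cream=m&(hsv[...,1]<90)&(hsv[...,2]>150)&(P[...,2]>.076)&(P[...,2]<.094)
    cop=m&((hsv[...,0]<12)|(hsv[...,0]>172))&(hsv[...,1]>110)&(P[...,2]>.092)&(P[...,2]<.130)
    for nm,k in(("cream",cream),("copper",cop)):
        N,L,S,_=cv2.connectedComponentsWithStats(k.astype(np.uint8))
        for i in range(1,N):
            if S[i,4]<40: continue
            q=P[L==i]; r=cv2.minAreaRect(q[:,:2].astype(np.float32)*1000)
            print(n,nm,S[i],"rect",np.round(r[0],1),np.round(r[1],1),round(r[2],1),"z",np.round(np.percentile(q[:,2],[5,50,95]),4))
            print("   corners",np.round(cv2.boxPoints(r)).tolist())
E
python3 - <<'E'
from h import *
measure(np.load("top0.npz"),"top",(145,100,250,260))
measure(np.load("scene0.npz"),"scene",(245,205,395,350))
E
```

```text
top cream [148 100  42   8 200] rect [834.7 254.1] [114.6  18.8] 87.3 z [0.0791 0.0858 0.0914]
   corners [[823.0, 197.0], [841.0, 196.0], [847.0, 311.0], [828.0, 312.0]]
top cream [150 112  70  23 740] rect [773.8 208.2] [ 35.9 187. ] 8.6 z [0.0802 0.085  0.0898]
   corners [[742.0, 298.0], [770.0, 113.0], [806.0, 118.0], [777.0, 303.0]]
top cream [ 155  128   71   57 1914] rect [681.4 192.9] [129.1 173.8] 9.2 z [0.088  0.0917 0.0938]
   corners [[604.0, 268.0], [632.0, 97.0], [759.0, 117.0], [731.0, 289.0]]
top cream [167 231  76  20 469] rect [454.1 155.2] [ 15.9 198.7] 9.2 z [0.0795 0.0845 0.0885]
   corners [[430.0, 252.0], [462.0, 56.0], [478.0, 58.0], [446.0, 255.0]]
top copper [174 174  41  20 550] rect [600.8 180.9] [ 33.1 103.8] 8.8 z [0.0966 0.1097 0.1208]
   corners [[576.0, 230.0], [592.0, 127.0], [625.0, 132.0], [609.0, 235.0]]
scene cream [333 210  54  46 341] rect [458.2 156.2] [ 18.2 199.3] 9.7 z [0.078  0.083  0.0884]
   corners [[432.0, 253.0], [466.0, 56.0], [484.0, 60.0], [450.0, 256.0]]
scene cream [ 266  249   77   72 2269] rect [683.1 192.4] [130.5 174.5] 9.5 z [0.0871 0.0911 0.0936]
   corners [[604.0, 268.0], [633.0, 96.0], [762.0, 117.0], [733.0, 289.0]]
scene cream [251 281  57  56 948] rect [776.  208.9] [ 37.5 187. ] 9.3 z [0.0793 0.0841 0.0884]
   corners [[742.0, 298.0], [773.0, 114.0], [810.0, 120.0], [779.0, 304.0]]
scene cream [245 316  34  34 851] rect [851.4 236.1] [93.6 85.9] 57.2 z [0.0785 0.0838 0.0887]
   corners [[790.0, 220.0], [862.0, 173.0], [913.0, 252.0], [841.0, 299.0]]
scene copper [308 249  23  19 161] rect [607.5 164.6] [34.  69.9] 9.3 z [0.0985 0.1126 0.1212]
   corners [[585.0, 196.0], [596.0, 127.0], [630.0, 133.0], [619.0, 202.0]]
```

>>> apply_moves --plan '[0,0,0,-0.146,0,0,0,-0.146,0,0,0,-0.147,-14,-29.8,0,0,-14,-29.8,0,0,-14,-29.8,0,0,-14,-29.8,0,0,-14,-29.8,0,0,-14,-29.8,0,0,-14,-29.8,0,0,-14,-29.8,0,0,-14,-29.8,0,0,-14,-29.8,0,0,-14,-29.8,0,0,-14,-29.8,0,0,-14,-29.8,0,0,-14,-29.8,0,0]' --hand -1

```text
time_s: 1.8
ee_pos: [0.4117, 0.1473, 0.2053]
eef_rot: [3.142, -0.0, -2.98]
force: [0.7, -0.5, 0.0]
grip_width: 0.0003
grip_force: 0.0
```

>>> apply_moves --plan '[0,0,25,0,0,0,25,0,0,0,25,0,0,0,25,0,0,0,25,0,0,0,25,0,-10,2,0,0,-10,0,0,0,-4,0,0,0,-4,0,0,0,-4,0,0,0,-4,0,0,0,-4,0,0,0,-4,0,0,0,-4,0,0,0,0,0,0,0]'

```text
time_s: 3.4
ee_pos: [0.4589, 0.1583, 0.0554]
eef_rot: [-3.142, 0.001, -2.98]
force: [0.1, 0.1, 0.5]
grip_width: 0.0005
grip_force: 0.0
```

```bash
python3 - <<'E'
from station import camera
from h import *
c=camera("top"); cv2.imwrite("pics/t1.png",cv2.resize(c["image"][90:270,130:270,::-1],None,fx=3,fy=3))
measure(c,"top",(145,100,250,260))
E
```

```text
top cream [147 100  43   7 203] rect [834.2 255.6] [117.6  19.3] 86.8 z [0.0774 0.086  0.0905]
   corners [[821.0, 197.0], [841.0, 196.0], [847.0, 314.0], [828.0, 315.0]]
top cream [150 112  70  23 744] rect [773.9 208.4] [ 36.3 187.5] 9.0 z [0.0807 0.0848 0.0899]
   corners [[741.0, 298.0], [771.0, 113.0], [806.0, 119.0], [777.0, 304.0]]
top cream [ 155  128   71   57 1902] rect [680.9 192.7] [129.8 173.7] 9.2 z [0.0878 0.0916 0.0937]
   corners [[603.0, 268.0], [631.0, 97.0], [759.0, 117.0], [731.0, 289.0]]
top cream [234 223   8   7  44] rect [489.9  69.4] [14.4 19. ] 7.0 z [0.0787 0.0846 0.0899]
   corners [[482.0, 78.0], [484.0, 59.0], [498.0, 61.0], [496.0, 80.0]]
top copper [174 174  41  20 543] rect [600.  181.1] [ 33.5 104.1] 9.5 z [0.0963 0.1091 0.121 ]
   corners [[575.0, 230.0], [592.0, 127.0], [625.0, 133.0], [608.0, 235.0]]
```

View pics/t1.png

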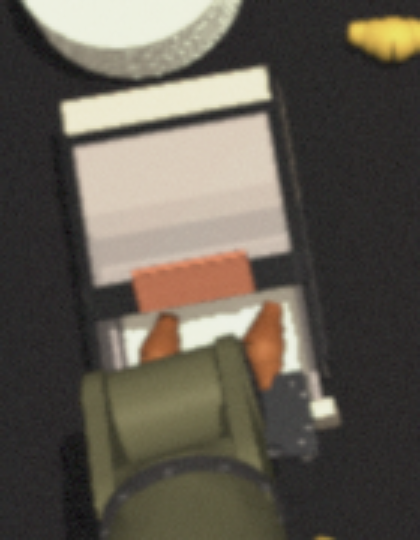

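The arm hides most of the panel. Its right end, at crop pixel (325,410), has moved about 20 mm in, and both croissants are still in the tray, so I'll keep pushing.

>>> apply_moves --plan '[-4,0,0,0,-4,0,0,0,-4,0,0,0,-4,0,0,0,-4,0,0,0,-4,0,0,0,-3,0,0,0,-2,0,0,0,-1,0,0,0,-1,0,0,0,-1,0,0,0,0,0,0,0]'

```text
time_s: 4.65
ee_pos: [0.49, 0.1634, 0.0555]
eef_rot: [3.142, 0.0, -2.98]
force: [-1.2, -0.6, -1.4]
grip_width: 0.0004
grip_force: 0.3
```

>>> apply_moves --plan '[-1,0,0,0,-1,0,0,0,0,0,0,0]'

```text
time_s: 4.95
ee_pos: [0.4903, 0.1635, 0.0555]
eef_rot: [-3.141, -0.004, -2.98]
force: [-15.2, -3.1, 11.5]
grip_width: 0.0003
grip_force: 8.0
```

>>> apply_moves --plan '[-1,0,0,0,0,0,0,0]'

```text
time_s: 5.15
ee_pos: [0.4903, 0.1634, 0.0555]
eef_rot: [-3.141, -0.007, -2.98]
force: [-24.3, -5.4, 17.7]
grip_width: 0.0005
grip_force: 12.3
```

>>> apply_moves --plan '[-1,0,0,0,0,0,0,0]'

```text
time_s: 5.35
ee_pos: [0.4903, 0.1635, 0.0555]
eef_rot: [-3.141, -0.009, -2.98]
force: [-32.8, -7.8, 23.8]
grip_width: 0.0004
grip_force: 16.6
```

Hard stop reached: the TCP isn't advancing and the force is rising. I'll back off and lift.

>>> apply_moves --plan '[4,0,0,0,10,0,0,0,15,0,0,0,15,0,-20,0,0,0,-30,0,0,0,-30,0,0,0,-30,0,0,0,-20,0,0,40,0,0,0,40,0,0,0,40,0,0,0,0,0,0]'

```text
time_s: 6.55
ee_pos: [0.4301, 0.2786, 0.1854]
eef_rot: [3.141, 0.001, -2.977]
force: [-0.3, -1.8, 0.0]
grip_width: 0.0007
grip_force: 0.0
```

```bash
python3 - <<'E'
from station import camera
from h import *
for n,r in(("top",(145,100,250,260)),("scene",(245,205,395,350))):
    measure(camera(n),n,r)
E
```

```text
top cream [149 100  41   7 203] rect [834.8 252.8] [109.9  18.3] 88.3 z [0.0774 0.0859 0.0905]
   corners [[824.0, 198.0], [842.0, 198.0], [846.0, 307.0], [827.0, 308.0]]
top cream [150 112  70  23 743] rect [773.7 208.2] [ 35.7 187.1] 9.1 z [0.08   0.0848 0.0898]
   corners [[741.0, 298.0], [771.0, 113.0], [806.0, 119.0], [776.0, 303.0]]
top cream [ 155  128   72   56 1930] rect [680.6 192.7] [130.2 173.7] 9.1 z [0.0877 0.0916 0.0937]
   corners [[602.0, 268.0], [630.0, 97.0], [759.0, 117.0], [731.0, 289.0]]
top cream [172 211  68  18 406] rect [508.9 152.4] [ 16.3 176.6] 9.2 z [0.0794 0.0847 0.0892]
   corners [[487.0, 238.0], [515.0, 64.0], [531.0, 67.0], [503.0, 241.0]]
top copper [174 174  41  20 546] rect [599.8 181. ] [ 33.1 104.5] 8.9 z [0.096  0.1093 0.1212]
   corners [[575.0, 230.0], [591.0, 127.0], [624.0, 132.0], [608.0, 235.0]]
scene cream [321 221  53  47 344] rect [511.1 164.8] [ 18.  198.3] 9.4 z [0.0784 0.0827 0.0876]
   corners [[486.0, 261.0], [518.0, 66.0], [536.0, 68.0], [504.0, 264.0]]
scene cream [ 266  249   76   72 2253] rect [682.8 192.5] [130.8 173.8] 9.4 z [0.0872 0.091  0.0936]
   corners [[604.0, 268.0], [632.0, 96.0], [762.0, 117.0], [733.0, 289.0]]
scene cream [251 281  57  56 954] rect [776.1 207.9] [ 37.7 189. ] 9.2 z [0.0793 0.0838 0.0887]
   corners [[742.0, 298.0], [773.0, 112.0], [810.0, 118.0], [780.0, 304.0]]
scene cream [245 316  34  34 847] rect [851.6 236.5] [92.3 85.9] 57.1 z [0.0786 0.0836 0.0889]
   corners [[791.0, 221.0], [863.0, 174.0], [913.0, 252.0], [841.0, 299.0]]
scene copper [307 249  30  26 211] rect [605.3 177.6] [34.5 97.2] 10.2 z [0.099  0.1116 0.1209]
   corners [[580.0, 222.0], [597.0, 127.0], [631.0, 133.0], [614.0, 228.0]]
```

The tray is home: the panel's outer face is centred near (501,163), against an expected (500,164). Next is the cover. I'll go over and down behind the ledge, whose rear face is near case x +20.

>>> apply_moves --plan '[0,-25,0,0,0,-25,0,0,0,-25,0,0,0,-25,0,0,0,-25,0,0,-29.3,0,0,0,-29.3,0,0,0,-29.3,0,0,0,-29.3,0,0,0,-29.3,0,0,0,-29.3,0,0,0,-29.3,0,0,0,0,0,20,0,0,0,20,0,0,0,20,0,0,0,15,0,0,0,0,0]'

```text
time_s: 8.35
ee_pos: [0.6529, 0.1837, 0.1083]
eef_rot: [-3.141, -0.003, -2.981]
force: [-0.9, 0.9, -0.3]
grip_width: 0.0003
grip_force: 0.0
```

>>> apply_moves --plan '[0,4.5,2,0,10,0,0,0,8,0,0,0,4,0,0,0,4,0,0,0,4,0,0,0,4,0,0,0,4,0,0,0,4,0,0,0,4,0,0,0,0,0,0,0]'

```text
time_s: 9.45
ee_pos: [0.6069, 0.1819, 0.1083]
eef_rot: [-3.142, -0.001, -2.98]
force: [0.3, 0.4, 0.3]
grip_width: 0.0008
grip_force: 0.0
```

```bash
python3 - <<'E'
from station import camera
from h import *
c=camera("scene"); cv2.imwrite("pics/s2.png",cv2.resize(c["image"][200:360,235:405,::-1],None,fx=3,fy=3))
E
```

```text
(no output)
```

View pics/s2.png

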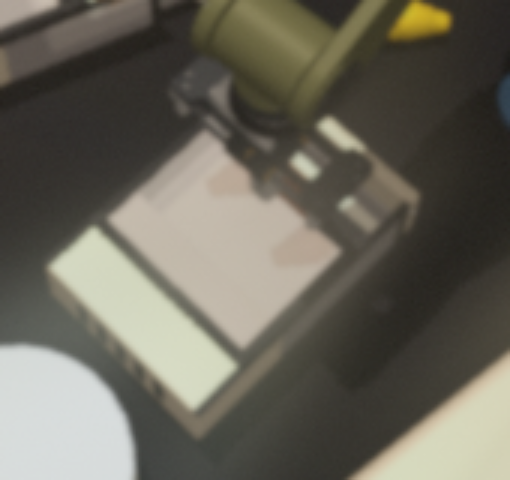

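The cover is moving forward with the fingers: its rear frame has slid off the housing top (crop line (100,225) to (245,350)), and the croissants show under the pane.

>>> apply_moves --plan '[4,0,0,0,4,0,0,0,4,0,0,0,4,0,0,0,4,0,0,0,4,0,0,0,4,0,0,0,4,0,0,0,4,0,0,0,4,0,0,0,4,0,0,0,3,0,0,0,2,0,0,0,1,0,0,0,1,0,0,0,0,0,0,0]'

```text
time_s: 11.1
ee_pos: [0.5571, 0.1738, 0.1085]
eef_rot: [-3.142, -0.0, -2.98]
force: [0.4, 0.7, 0.2]
grip_width: 0.0004
grip_force: 0.1
```

>>> apply_moves --plan '[1,0,0,0,1,0,0,0,0,0,0,0]'

```text
time_s: 11.4
ee_pos: [0.5551, 0.1735, 0.1085]
eef_rot: [-3.142, -0.0, -2.98]
force: [-0.3, 0.8, 1.0]
grip_width: 0.0004
grip_force: 0.3
```

>>> apply_moves --plan '[1,0,0,0,0,0,0,0]'

```text
time_s: 11.6
ee_pos: [0.5541, 0.1733, 0.1085]
eef_rot: [3.142, -0.0, -2.98]
force: [1.2, 0.4, 0.7]
grip_width: 0.0004
grip_force: 0.3
```

>>> apply_moves --plan '[1,0,0,0,1,0,0,0,0,0,0,0]'

```text
time_s: 11.9
ee_pos: [0.5534, 0.1732, 0.1086]
eef_rot: [3.141, 0.004, -2.98]
force: [11.2, 1.6, -6.3]
grip_width: 0.0006
grip_force: 5.8
```

>>> apply_moves --plan '[1,0,0,0,0,0,0,0]'

```text
time_s: 12.1
ee_pos: [0.5534, 0.1732, 0.1086]
eef_rot: [3.141, 0.006, -2.981]
force: [19.4, 4.2, -9.7]
grip_width: 0.0002
grip_force: 9.5
```

>>> apply_moves --plan '[1,0,0,0,0,0,0,0]'

```text
time_s: 12.3
ee_pos: [0.5533, 0.1732, 0.1087]
eef_rot: [3.141, 0.008, -2.981]
force: [26.2, 6.0, -14.5]
grip_width: 0.0008
grip_force: 13.3
```

At the stop, and the position agrees (TCP case x about -46). I'll release, lift and swing aside to check.

>>> apply_moves --plan '[-4,0,0,0,-8,0,0,0,-8,0,0,0,0,0,-20,0,0,0,-30,0,0,0,-30,0,0,0,-20,0,40,0,0,0,40,0,0,0,40,0,0,0,40,0,0,0,0,30,0,0,0,30,0,0,0,30,0,0,0,30,0,0,0,0,0,0]'

```text
time_s: 13.9
ee_pos: [0.3924, 0.2711, 0.2084]
eef_rot: [3.141, -0.0, -2.978]
force: [-0.5, -0.1, -0.7]
grip_width: 0.0004
grip_force: 0.0
```

```bash
python3 - <<'E'
from station import camera
from h import *
for n,r in(("top",(145,100,250,260)),("scene",(245,205,395,350))):
    c=camera(n); measure(c,n,r)
    if n=="top": cv2.imwrite("pics/t3.png",c["image"][:,:,::-1])
E
```

```text
top cream [149 100  41   7 204] rect [833.6 252.2] [110.2  21.2] 89.0 z [0.077  0.086  0.0906]
   corners [[822.0, 197.0], [843.0, 197.0], [845.0, 307.0], [824.0, 307.0]]
top cream [ 150  112   75   49 2601] rect [737.2 201.9] [111.3 188.1] 8.9 z [0.0801 0.0849 0.0895]
   corners [[668.0, 286.0], [697.0, 100.0], [807.0, 118.0], [778.0, 303.0]]
top cream [ 159  154   72   58 1994] rect [607.7 180.5] [129.8 172.9] 9.2 z [0.0878 0.0917 0.0937]
   corners [[530.0, 256.0], [557.0, 85.0], [686.0, 106.0], [658.0, 276.0]]
top cream [164 211  76  20 429] rect [506.7 163.5] [ 15.2 199. ] 9.3 z [0.0793 0.0846 0.0891]
   corners [[483.0, 260.0], [515.0, 64.0], [530.0, 67.0], [498.0, 263.0]]
top copper [178 201  42  21 529] rect [527.2 169.5] [ 33.1 105.1] 9.4 z [0.0965 0.1097 0.1212]
   corners [[502.0, 219.0], [519.0, 115.0], [552.0, 120.0], [535.0, 224.0]]
scene cream [322 222  52  45 162] rect [508.8 164.7] [ 13.5 197.5] 9.3 z [0.0794 0.0838 0.0921]
   corners [[486.0, 261.0], [518.0, 66.0], [531.0, 68.0], [500.0, 263.0]]
scene cream [ 287  233   74   68 2117] rect [609.4 181.2] [131.  172.1] 9.5 z [0.0868 0.091  0.0936]
   corners [[531.0, 255.0], [559.0, 86.0], [688.0, 107.0], [660.0, 277.0]]
scene cream [ 251  264   77   73 2721] rect [739.1 202.7] [112.2 190.6] 9.5 z [0.0794 0.0839 0.0884]
   corners [[668.0, 287.0], [699.0, 100.0], [810.0, 118.0], [779.0, 306.0]]
scene cream [245 316  34  34 851] rect [851.7 237.1] [90.3 86.8] 56.4 z [0.0785 0.0837 0.0887]
   corners [[791.0, 224.0], [863.0, 176.0], [913.0, 251.0], [841.0, 299.0]]
scene copper [326 233  31  26 243] rect [535.6 165.6] [ 29.2 106.1] 10.0 z [0.0992 0.1133 0.1211]
   corners [[512.0, 215.0], [530.0, 111.0], [559.0, 116.0], [541.0, 220.0]]
```

View pics/t3.png

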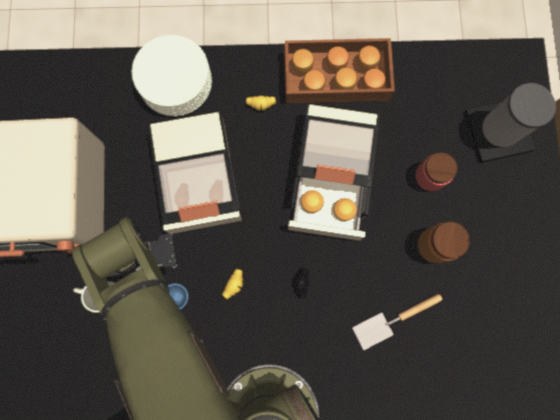

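The top view shows the croissant case closed: ledge at (199,212), panel at (202,222), and the whole 110 mm housing uncovered. The croissants lie under the pane, and the rolls and other things are where they were.

```bash
python3 -c "
from station import ctrl
print(ctrl.hand_in())"
```

```text
the job is handed in; nothing more can be done
None
```

I closed the croissant case and handed the job in: its tray was pushed home and then its cover shut, each to a firm stop, and in the last picture the rolls and other things looked unmoved; no verdict was returned.

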